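# Swipe the art-room light dimmer up to full

### The arm

A 6-joint arm with a two-finger parallel gripper is mounted at the origin on the work surface. World frame = base frame: x ahead of the robot, y to its left, z up, the work surface at z = 0. Lengths are in m, angles in rad, forces in N, time in s.
With the tool pointing down it reaches from about 0.35 to 0.85 m from the base axis. Payload 8.1 kg.
Tool frame: the origin (TCP) lies on the mounting face of the last link; the fingertips stand 186 mm ahead of it and the grasp point (between the pads) lies 167 mm ahead of it (grip_point_offset is the distance from the TCP to the grasp point, in m); z points along the fingers, y is the direction in which the jaws open and shut (so a half turn about z gives the same grasp; the last joint's range is limited). The gripper opens to 93 mm and grips with 3 to 60 N. Pads are 15 mm wide; open, the fingers measure 128 mm over their backs; the gripper's body (75 mm by 188 mm) begins 65 mm behind the grasp point.
Start: joints at [-1.387, 0.13, 1.488, -0, 1.523, -0.085], TCP at [0.159, -0.578, 0.405] pointing down, gripper open.
Joint ranges: [-2.96, 2.96], [-0.89, 2.26], [0.02, 2.5], [-1.34, 4.48], [0, 2.73], [-2.66, 2.66]. Speed limits (rad/s): [2.39, 2.39, 2.79, 3.14, 3.14, 3.14].

### API

Orientations are given as a rotation vector (axis times angle).
In Python, from plant import read_state, read_camera, close_job, grip_point_offset gives the robot as it stands.
- The arm moves only by the shell command python3 -m creep 'ROWS' [OPENING] [FORCE]. ROWS is JSON, a list of rows, each a list of 2 entries, a list of its own where there are three numbers: the shift along the tool's x, y, z in cm, then the turn, a rotation vector about the tool's x, y, z in degrees. In form: [[[tx, ty, tz], [rx, ry, rz]], ...]. A call has 1 to 12 rows; each row shifts and turns the commanded pose from where the row before left it, along the tool's axes as they then stand; what a row does not reach is not made up. A row lasts 1/12 s, in which the tool goes at most 41.7 mm and 7.16 degrees, less where a joint would pass 70% of its speed; a pose out of reach is approached as far as the arm can. A call is refused whole if a number of a shift passes 4.17 or a number of a turn 7.16, either way. A call with a gripper value outside its range is refused whole. OPENING is the opening in per cent of the stroke, from 0 (shut) to 100 (fully open), set as the call begins (- or left out, the last holds). The fingers move at their own pace and stop on an object; FORCE is the grip in N (left out, the last holds). Time passes only in rows, so rows that do not move let the fingers close. It gives the time, the measured TCP pose, the force and the opening at its end, in the units of the state.
- read_state(): the state, without advancing time (a new reading comes with each control period).
- read_camera(name): name is "scene" or "top"; returns a dict with "img" (384x512x3 uint8, red, green, blue), "K" (3x3 intrinsics, pixels), "k1" (the pictures are not rectified: a ray, as slopes to the right and down, at radius r is drawn at 1 + k1 r^2 times it, then the intrinsics apply), "T" (4x4, takes a point from camera to world coordinates). Camera axes: x right, y down, z forward; pixel columns grow to the right and rows downward; lengths in m; the calibration is good to about 2 mm. A picture is of the moment at which its call begins. There is no depth.
- close_job(): hands the job in, once; it reports no verdict.
The state is a dict: "t": time; "q": joint angles; "dq": joint speeds; "joint_torque": joint torques, N m; "tool_pos": TCP position; "orientation": TCP orientation; "force": force on the tool from outside, world axes, zero at the start; "wrist_torque": the same for the moment, N m; "opening": finger opening in m.
Only numpy, scipy, OpenCV 4.12 (cv2) and the standard library are available. Lean on these libraries where they do the work, as an engineer would, in place of code of your own. Each camera call takes 0.05 s, during which the arm holds its last target.

### The job

Turn the drawing light up to full on the round desktop dimmer: with the fingers closed, touch the C-shaped strip lightly with the fingertips at its smallest dot and slide them along the strip, staying in touch, over every dot in turn round to the largest. Finish while still holding the fingertips at rest on the largest dot with the strip lightly pressed in. Press gently, do not drag or lift the dimmer, grasp nothing, and leave the pot, paint bottle and eraser where they stand.

Things in the scene. Friction and masses are not known exactly. Their poses are not given: they have to be found in the camera images.
- dimmer: grey round dimmer, a loose puck of 1.1 to 1.8 kg and 230 mm diameter standing on the table, its housing 30 mm high. Origin: centre of its underside, z up. On it lies a white C-shaped touch strip: centre line a 240 degree arc of 80 mm radius about the dimmer's axis, 28 mm wide, ends rounded (14 mm beyond the end dots), flat top 42 mm above the table when untouched (12 mm above the housing). The gap of the C faces the dimmer's -x. The dimmer may be turned any way.
- strip (a joint): how far the whole strip is pressed down, m: 0 = untouched, 0.007 = on its stop. It moves straight down as one piece on a spring: about 1 N starts it, 3 N presses it 2.5 mm, about 6.6 N brings it to the stop; it springs back when released. A touch counts only from 0.8 mm of press; a force over 15 N is too hard.
- dot0 (a point): centre of dot 0 of 5 (black, flat, 6 mm across, the smallest, at one end of the C) on the strip's top surface, on its centre line; it sinks with the strip. Dots follow each other every 60 degrees (84 mm along the arc), anticlockwise seen from above, growing in size; this one lies at -120 degrees from the dimmer's +x. To touch it, the closed fingertips should be centred on it to about 10 mm, pointing down.
- dot1 (a point): centre of dot 1 of 5 (black, flat, 10 mm across) on the strip's top surface, on its centre line; it sinks with the strip. Dots follow each other every 60 degrees (84 mm along the arc), anticlockwise seen from above, growing in size; this one lies at -60 degrees from the dimmer's +x. To touch it, the closed fingertips should be centred on it to about 10 mm, pointing down.
- dot2 (a point): centre of dot 2 of 5 (black, flat, 14 mm across) on the strip's top surface, on its centre line; it sinks with the strip. Dots follow each other every 60 degrees (84 mm along the arc), anticlockwise seen from above, growing in size; this one lies at 0 degrees from the dimmer's +x. To touch it, the closed fingertips should be centred on it to about 10 mm, pointing down.
- dot3 (a point): centre of dot 3 of 5 (black, flat, 18 mm across) on the strip's top surface, on its centre line; it sinks with the strip. Dots follow each other every 60 degrees (84 mm along the arc), anticlockwise seen from above, growing in size; this one lies at 60 degrees from the dimmer's +x. To touch it, the closed fingertips should be centred on it to about 10 mm, pointing down.
- dot4 (a point): centre of dot 4 of 5 (black, flat, 22 mm across, the largest, at the other end of the C) on the strip's top surface, on its centre line; it sinks with the strip. Dots follow each other every 60 degrees (84 mm along the arc), anticlockwise seen from above, growing in size; this one lies at 120 degrees from the dimmer's +x. To touch it, the closed fingertips should be centred on it to about 10 mm, pointing down.
- pot: bystander: steel brush pot, 68 mm across, 85 mm high, loose on the table 180 mm or more from the dimmer's centre; origin: centre of its underside, z up. Not to be disturbed.
- paint: bystander: white paint bottle with black cap, 44 mm across, 105 mm high, loose on the table 180 mm or more from the dimmer's centre; origin: centre of its underside, z up. Not to be disturbed.
- eraser: bystander: dark eraser block 58 x 24 x 14 mm, loose on the table 180 mm or more from the dimmer's centre; origin: centre of its underside, z up. Not to be disturbed.
Things that resemble listed ones, but are neither listed nor needed, are in the scene too. Of the things shaped like the dimmer, the grey one is meant.

How it is judged:
By the outcome, as a careful person would: the job done as asked, in the order asked, and still so for the second after the job is handed in, while the arm keeps its last pose, push and grip.
It also fails if it takes over 51 s, if anything falls off the work surface, if the arm or the gripper's body presses on something with over 40 N, if the wrist force passes 120 N, or if a joint passes its speed limit or range.

## Working session

There is one attempt and no reset: what is moved stays moved. The work goes in short steps, Python scripts to look and compute and a shell command to move; the robot and the scene stay as the last step left them, time stands still between calls to the robot, and variables do not carry over. Pictures are saved under pics/ and viewed, and the job is handed in when it is done.

```bash
mkdir -p pics; python3 - <<'E'
from plant import *
import cv2
print(read_state(), grip_point_offset)
for n in("scene","top"):
    c=read_camera(n); cv2.imwrite(f"pics/{n}0.png",c["img"][:,:,::-1]); print(n,c["K"],c["k1"],c["T"])
E
```

```text
{'t': 0.0, 'q': array([-1.38742199e+00,  1.31149292e-01,  1.48923840e+00, -9.16735689e-06,
        1.52301486e+00, -8.54302421e-02]), 'dq': array([-4.16296503e-04,  3.74615465e-04,  1.71791857e-04,  7.75949550e-04,
        1.33985033e-04, -1.63718739e-05]), 'joint_torque': array([-5.28540004e-04, -5.59847331e+01, -4.91750908e+01,  7.68283848e-02,
        3.55723849e-02, -1.54303934e-04]), 'tool_pos': array([ 0.15930911, -0.5782332 ,  0.40371669]), 'orientation': array([-3.11146944e+00, -4.20725702e-01,  1.53448202e-04]), 'force': array([ 0.18869634, -0.14327378,  0.21207396]), 'wrist_torque': array([-0.02595032,  0.03029937,  0.0324558 ]), 'opening': 0.09279081311522723} 0.1673
scene [[355.35240861   0.         255.94963761]
 [  0.         355.35240861 188.18534831]
 [  0.           0.           1.        ]] -0.06786208261169009 [[-0.5181481   0.71402486 -0.47084079  0.90571406]
 [ 0.85523568  0.43879515 -0.27573672  0.24536078]
 [ 0.00971978 -0.54555231 -0.83802041  0.77294905]
 [ 0.          0.          0.          1.        ]]
top [[486.42714873   0.         251.02991209]
 [  0.         486.42714873 185.03780978]
 [  0.           0.           1.        ]] 0.07216976125363618 [[ 0.02701191 -0.98486469  0.17120717  0.2870572 ]
 [-0.99959701 -0.02810709 -0.00397559  0.01144907]
 [ 0.00872755 -0.17103079 -0.98522703  1.46655156]
 [ 0.          0.          0.          1.        ]]
```

View pics/scene0.png

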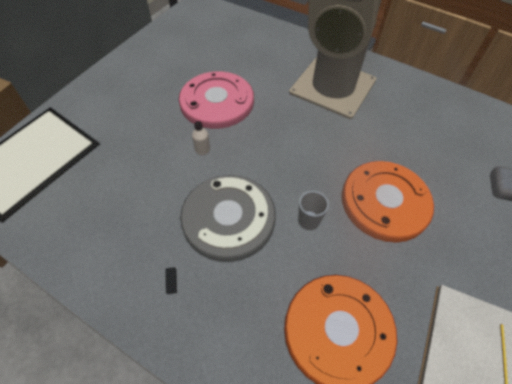

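View pics/top0.png

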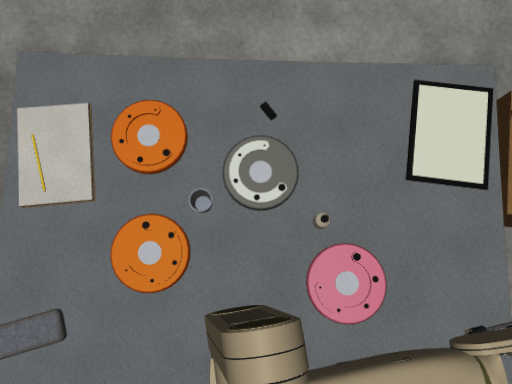

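The discs are grey at top (260,172) and scene (228,217), orange at top (148,136) and (150,253), and pink at top (346,284). Only the grey one with the white C fits the description. I'll enlarge it to confirm.

```bash
python3 - <<'E'
import cv2, numpy as np
a=cv2.imread("pics/top0.png")[125:220,215:310]; b=cv2.imread("pics/scene0.png")[170:265,175:280]
cv2.imwrite("pics/crop0.png",np.hstack([cv2.resize(a,(400,400),interpolation=3),cv2.resize(b,(400,400*95//105+38)[:2],interpolation=3)[:400]]))
E
```

```text
Traceback (most recent call last):
ValueError: all the input array dimensions except for the concatenation axis must match exactly, but along dimension 0, the array at index 0 has size 400 and the array at index 1 has size 399
```

```bash
python3 - <<'E'
import cv2, numpy as np
a=cv2.imread("pics/top0.png")[125:220,215:310]; b=cv2.imread("pics/scene0.png")[170:265,180:275]
cv2.imwrite("pics/crop0.png",np.hstack([cv2.resize(x,(400,400),interpolation=cv2.INTER_CUBIC) for x in(a,b)]))
E
```

```text
(no output)
```

View pics/crop0.png

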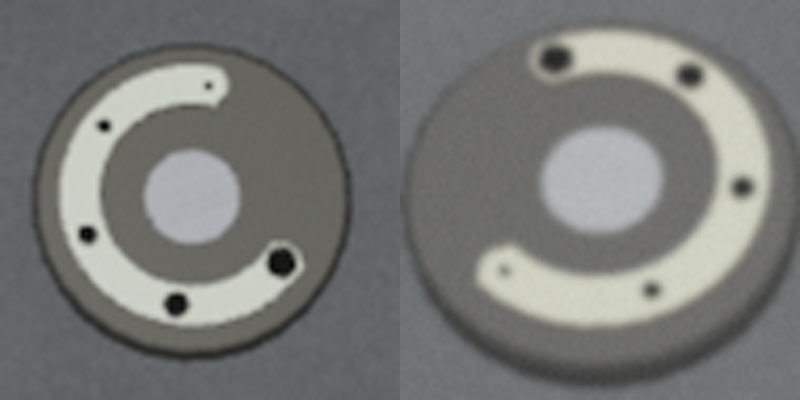

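The crop confirms the grey disc has the white C. In the left crop the dots grow from (208,86) through (104,126), (88,235) and (176,304) to (281,262). In the right crop they run from (504,270) to (555,58). Next I fit the pose from both views.

```bash
cat > h.py <<'E'
import numpy as np, cv2
from scipy.optimize import least_squares
from scipy.spatial.transform import Rotation as R
from plant import *
TOP=([208,86],[104,126],[88,235],[176,304],[281,262]); SC=([504,270],[652,290],[741,187],[689,75],[555,58])
s=95/400
def proj(c,P):
    P=np.atleast_2d(P); p=(P-c["T"][:3,3])@c["T"][:3,:3]; u=p[:,:2]/p[:,2:]; u=u*(1+c["k1"]*(u**2).sum(1,keepdims=True))
    return u@np.diag(np.diag(c["K"])[:2])+c["K"][:2,2]
def unproj(c,uv,z):
    f=lambda x:(proj(c,[[x[0],x[1],z]])-uv).ravel()
    return least_squares(f,[.5,0]).x
def dots(x,z=.042):
    a=x[2]+np.radians([-120,-60,0,60,120]); return np.c_[x[0]+.08*np.cos(a),x[1]+.08*np.sin(a),np.full(5,z)]
E
python3 - <<'E'
from h import *
ct=read_camera("top");cs=read_camera("scene")
t=(np.array(TOP)+.5)*s-.5+[215,125]; q=(np.array(SC)-[400,0]+.5)*s-.5+[180,170]
for name,prs in (("top",[(ct,t)]),("scene",[(cs,q)]),("both",[(ct,t),(cs,q)])):
    f=lambda x:np.concatenate([(proj(c,dots(x))-p).ravel() for c,p in prs])
    r=min((least_squares(f,[.45,0,y]) for y in np.arange(-3,3.5,1)),key=lambda r:r.cost)
    print(name,r.x,np.degrees(r.x[2])%360,np.abs(r.fun).max())
print(dots(r.x).round(4))
print("pot",unproj(ct,[201,201],.08),unproj(cs,[313,203],.08),"paint",unproj(ct,[323,219],.1),unproj(cs,[199,127],.1),"eraser",unproj(ct,[268,110],.014))
print(R.from_rotvec(read_state()["orientation"]).as_matrix().round(3))
E
```

```text
top [ 0.57899189 -0.020738    1.9785053 ] 113.36000366718515 0.16467382349418358
scene [ 0.5823432  -0.0215473   1.97806453] 113.33474898745916 0.273203370975466
both [ 0.58097684 -0.02132542  1.97790773] 113.3257653937842 0.7637318760285723
[[ 0.6604 -0.0306  0.042 ]
 [ 0.6288  0.0428  0.042 ]
 [ 0.5493  0.0521  0.042 ]
 [ 0.5015 -0.012   0.042 ]
 [ 0.5332 -0.0855  0.042 ]]
pot [0.47739597 0.14822207] [0.48283675 0.14870881] paint [ 0.43328995 -0.19925403] [ 0.44441044 -0.19631672] eraser [ 0.77771827 -0.04076535]
[[ 0.964  0.266 -0.   ]
 [ 0.266 -0.964  0.001]
 [ 0.    -0.001 -1.   ]]
```

```bash
python3 -m creep '[[[0.8,-0.5,0],[0,0,0]],[[1.7,-1.1,0],[0,0,0]],[[2.6,-1.6,0],[0,0,0]],[[2.6,-1.6,0],[0,0,0]],[[2.6,-1.6,0],[0,0,0]],[[2.6,-1.6,0],[0,0,0]],[[2.6,-1.6,0],[0,0,0]],[[2.6,-1.6,0],[0,0,0]],[[2.6,-1.6,0],[0,0,0]],[[2.6,-1.6,0],[0,0,0]],[[2.6,-1.6,0],[0,0,0]],[[2.6,-1.6,0],[0,0,0]]]' 0 10
```

```text
t: 1.2
tool_pos: [0.3883, -0.3312, 0.4048]
orientation: [3.113, 0.421, 0.0]
force: [0.1, 0.8, 0.9]
opening: 0.0174
```

```bash
cat > w.py <<'E'
import sys
from h import *
C=np.array([.5807,-.0212]); Y=np.radians(113.33)
def to(tgt,z):  # shift in tool cm so that the fingertip gets to tgt,z
    st=read_state(); M=R.from_rotvec(st["orientation"]).as_matrix(); tip=st["tool_pos"]+M@[0,0,.186]
    return tip,(M.T@(np.r_[tgt,z]-tip)*100).round(2),st
if __name__=="__main__":
    a=Y+np.radians(float(sys.argv[1])); tip,d,st=to(C+.08*np.r_[np.cos(a),np.sin(a)],float(sys.argv[2]))
    print("t",st["t"],"tip",tip.round(4),"shift cm",d,"F",st["force"].round(2),"open",st["opening"],"q",st["q"].round(2), "zaxis",R.from_rotvec(st["orientation"]).as_matrix().round(4).tolist())
E
python3 w.py -120 .1
```

```text
t 1.2 tip [ 0.3883 -0.3312  0.2188] shift cm [ 34.19 -21.77  11.88] F [0.14 0.83 0.94] open 0.01744099473521931 q [-0.81 -0.11  1.73  0.    1.52  0.5 ] zaxis [[0.9641, 0.2657, 0.0002], [0.2657, -0.9641, 0.0], [0.0002, 0.0, -1.0]]
```

```bash
python3 -m creep '[[[3.1,-2.0,0.5],[0,0,0]],[[3.1,-2.0,0.5],[0,0,0]],[[3.1,-2.0,0.5],[0,0,0]],[[3.1,-2.0,0.5],[0,0,0]],[[3.1,-2.0,0.5],[0,0,0]],[[3.1,-2.0,1],[0,0,0]],[[3.1,-2.0,1],[0,0,0]],[[3.1,-2.0,1],[0,0,0]],[[3.1,-2.0,1],[0,0,0]],[[3.1,-2.0,1],[0,0,0]],[[2.2,-1.2,1],[0,0,0]],[[1,-0.6,1],[0,0,0]]]'; python3 w.py -120 .06
```

```text
t: 2.2
tool_pos: [0.6606, -0.0283, 0.309]
orientation: [-3.112, -0.425, -0.001]
force: [0.0, -0.9, 0.3]
opening: 0.0003
t 2.2 tip [ 0.6607 -0.0282  0.123 ] shift cm [-0.12  0.22  6.3 ] F [ 0.04 -0.85  0.35] open 0.00033131748272767145 q [-0.12  0.35  1.41  0.    1.38  1.18] zaxis [[0.9634, 0.2682, 0.0005], [0.2682, -0.9634, 0.001], [0.0007, -0.0008, -1.0]]
```

```bash
python3 -m creep '[[[0,0.1,1],[0,0,0]],[[0,0.1,1.1],[0,0,0]],[[0,0,1.1],[0,0,0]],[[0,0,1.1],[0,0,0]],[[0,0,1],[0,0,0]],[[0,0,0.7],[0,0,0]],[[0,0,0],[0,0,0]],[[0,0,0],[0,0,0]]]'; python3 w.py -120 .042
python3 - <<'E'
from h import *
for n,sl in(("top",np.s_[125:220,215:310]),("scene",np.s_[160:265,175:280])):
    c=read_camera(n); cv2.imwrite(f"pics/{n}1.png",cv2.resize(c["img"][sl][:,:,::-1],(400,400),interpolation=cv2.INTER_CUBIC))
cv2.imwrite("pics/c1.png",np.hstack([cv2.imread("pics/top1.png"),cv2.imread("pics/scene1.png")]))
E
```

```text
t: 2.87
tool_pos: [0.6594, -0.0344, 0.2493]
orientation: [-3.113, -0.42, 0.001]
force: [0.4, 0.9, 0.0]
opening: 0.0006
t 2.8667 tip [ 0.6593 -0.0344  0.0633] shift cm [ 0.19 -0.35  2.13] F [0.41 0.92 0.  ] open 0.0005684473331683047 q [-0.13  0.41  1.45 -0.    1.28  1.17] zaxis [[0.9643, 0.2649, -0.0008], [0.2649, -0.9643, 0.0001], [-0.0008, -0.0003, -1.0]]
```

View pics/c1.png

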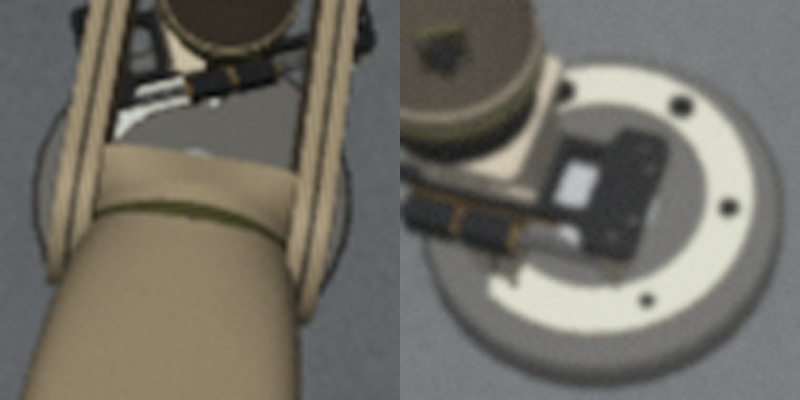

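```bash
python3 -m creep '[[[0.1,-0.15,0.5],[0,0,0]],[[0.1,-0.15,0.5],[0,0,0]],[[0,0,0.3],[0,0,0]],[[0,0,0],[0,0,0]],[[0,0,0],[0,0,0]],[[0,0,0],[0,0,0]]]'; python3 w.py -120 .042; python3 -m creep '[[[0,0,0],[0,0,0]]]'; python3 w.py -120 .042;python3 -m creep '[[[0,0,0],[0,0,0]]]'; python3 w.py -120 .042
```

```text
t: 3.47
tool_pos: [0.6609, -0.0306, 0.2367]
orientation: [-3.113, -0.421, 0.0]
force: [-0.2, -0.1, -0.0]
opening: 0.0006
t 3.4667 tip [ 0.6609 -0.0306  0.0507] shift cm [-0.07 -0.03  0.87] F [-0.19 -0.11 -0.02] open 0.0006340466798027149 q [-0.12  0.42  1.46 -0.    1.26  1.18] zaxis [[0.9641, 0.2657, -0.0001], [0.2657, -0.9641, -0.0], [-0.0001, -0.0, -1.0]]
t: 3.55
tool_pos: [0.661, -0.0306, 0.237]
orientation: [3.113, 0.421, 0.001]
force: [0.1, -0.3, -0.2]
opening: 0.0004
t 3.55 tip [ 0.6611 -0.0306  0.051 ] shift cm [-0.08 -0.04  0.9 ] F [ 0.09 -0.33 -0.22] open 0.0003638994660995934 q [-0.12  0.42  1.46 -0.    1.26  1.18] zaxis [[0.9641, 0.2656, 0.0004], [0.2656, -0.9641, -0.0001], [0.0003, 0.0001, -1.0]]
t: 3.63
tool_pos: [0.661, -0.0306, 0.237]
orientation: [3.113, 0.421, 0.001]
force: [-0.1, -0.8, 0.4]
opening: 0.0008
t 3.6333 tip [ 0.6611 -0.0306  0.051 ] shift cm [-0.09 -0.04  0.9 ] F [-0.12 -0.76  0.38] open 0.0007814470729747068 q [-0.12  0.42  1.46  0.    1.26  1.18] zaxis [[0.9641, 0.2655, 0.0005], [0.2655, -0.9641, -0.0001], [0.0004, 0.0002, -1.0]]
```

```bash
python3 -m creep '[[[-0.05,0,0.3],[0,0,0]],[[0,0,0.25],[0,0,0]],[[0,0,0.2],[0,0,0]],[[0,0,0.1],[0,0,0]],[[0,0,0.1],[0,0,0]],[[0,0,0],[0,0,0]],[[0,0,0],[0,0,0]]]'; python3 w.py -120 .042; python3 -m creep '[[[0,0,0.05],[0,0,0]],[[0,0,0.05],[0,0,0]],[[0,0,0],[0,0,0]],[[0,0,0],[0,0,0]]]'; python3 w.py -120 .042;python3 -m creep '[[[0,0,0],[0,0,0]]]'; python3 w.py -120 .042
```

```text
t: 4.22
tool_pos: [0.6603, -0.0307, 0.2273]
orientation: [-3.113, -0.421, 0.001]
force: [-1.5, 0.4, 1.7]
opening: 0.0004
t 4.2167 tip [ 0.6602 -0.0307  0.0413] shift cm [-0.   -0.02 -0.07] F [-1.51  0.35  1.65] open 0.00039637159976925473 q [-0.12  0.43  1.46 -0.    1.25  1.18] zaxis [[0.9641, 0.2656, -0.0004], [0.2656, -0.9641, 0.0], [-0.0004, -0.0001, -1.0]]
t: 4.55
tool_pos: [0.6604, -0.0307, 0.2263]
orientation: [3.113, 0.421, 0.0]
force: [-2.0, -0.7, 2.3]
opening: 0.0003
t 4.55 tip [ 0.6604 -0.0307  0.0403] shift cm [-0.02 -0.03 -0.17] F [-2.03 -0.67  2.26] open 0.00031979792607466246 q [-0.12  0.43  1.46 -0.    1.24  1.18] zaxis [[0.9641, 0.2656, 0.0], [0.2656, -0.9641, -0.0], [0.0, 0.0, -1.0]]
t: 4.63
tool_pos: [0.6604, -0.0307, 0.2263]
orientation: [3.113, 0.421, 0.0]
force: [-3.0, -0.3, 2.7]
opening: 0.0005
t 4.6333 tip [ 0.6604 -0.0307  0.0403] shift cm [-0.02 -0.03 -0.17] F [-3.   -0.28  2.68] open 0.00048096045576490856 q [-0.12  0.43  1.46 -0.    1.24  1.18] zaxis [[0.9641, 0.2656, 0.0], [0.2656, -0.9641, -0.0], [0.0, 0.0, -1.0]]
```

```bash
cat > arc.py <<'E'
import sys
from w import *
z=.0400
P=lambda a:C+.08*np.r_[np.cos(Y+np.radians(a)),np.sin(Y+np.radians(a))]
def rep():
    tip,_,st=to(C,z); v=tip[:2]-C; print("t %.2f ang %.1f r %.1f mm z %.2f mm F"%(st["t"],(np.degrees(np.arctan2(v[1],v[0])-Y)+180)%360-180,np.hypot(*v)*1e3,tip[2]*1e3),st["force"].round(1))
rep()
angs=[float(x) for x in sys.argv[1:]]
if angs:
    tip,d,st=to(P(angs[0]),z); M=R.from_rotvec(st["orientation"]).as_matrix()
    print("first",(d/6).round(3))
    for a,b in zip(angs,angs[1:]): print(b,(M.T@np.r_[P(b)-P(a),0]*100/6).round(3))
E
python3 arc.py -105 -90 -75 -60
```

```text
t 4.63 ang -120.1 r 80.3 mm z 40.33 mm F [-3.  -0.3  2.7]
first [ 0.085 -0.342  0.005]
-90.0 [-0.003 -0.348 -0.   ]
-75.0 [-0.093 -0.336 -0.   ]
-60.0 [-0.176 -0.3   -0.   ]
```

```bash
python3 -m creep '[[[0.05,-0.17,0.01],[0,0,0]],[[0.08,-0.34,0.01],[0,0,0]],[[0.09,-0.34,0],[0,0,0]],[[0.08,-0.34,0],[0,0,0]],[[0.09,-0.34,0],[0,0,0]],[[0.05,-0.34,0],[0,0,0]],[[0.03,-0.26,0],[0,0,0]],[[0,0,0],[0,0,0]]]'; python3 arc.py -90 -75 -60 -45
python3 - <<'E'
from h import *
c=read_camera("scene"); cv2.imwrite("pics/s2.png",cv2.resize(c["img"][150:280,160:300,::-1],(700,600),interpolation=cv2.INTER_CUBIC))
E
```

```text
t: 5.3
tool_pos: [0.6593, -0.0081, 0.2261]
orientation: [-3.113, -0.422, -0.0]
force: [0.2, 1.1, 2.4]
opening: 0.0007
t 5.30 ang -103.8 r 79.7 mm z 40.12 mm F [0.2 1.1 2.4]
first [-0.002 -0.32   0.002]
-75.0 [-0.092 -0.336  0.   ]
-60.0 [-0.176 -0.3    0.   ]
-45.0 [-0.248 -0.244 -0.   ]
```

View pics/s2.png

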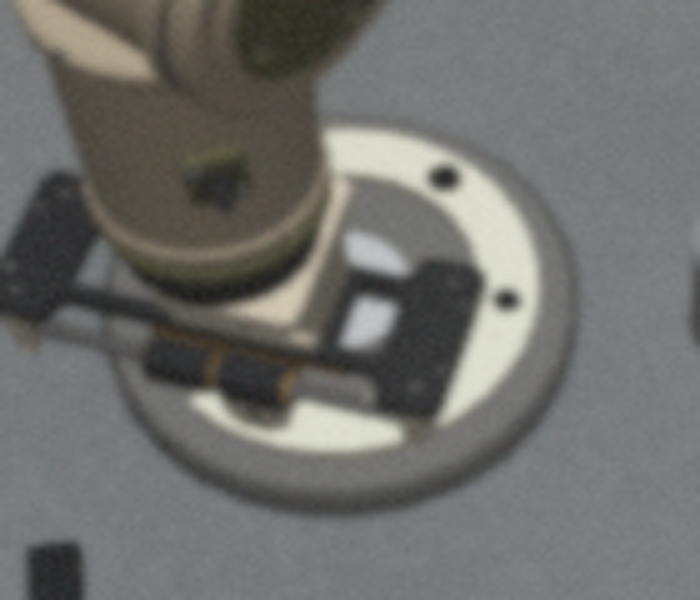

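The fingertip is on the strip. Dots 2 (507,299) and 3 (443,178) are within about 0.5 px of where they were, so the dimmer hasn't moved noticeably. I'll slide on.

```bash
python3 -m creep '[[[0,-0.16,0],[0,0,0]],[[0,-0.32,0],[0,0,0]],[[0,-0.32,0],[0,0,0]],[[0,-0.32,0],[0,0,0]],[[0,-0.32,0],[0,0,0]],[[-0.02,-0.32,0],[0,0,0]],[[-0.09,-0.34,0],[0,0,0]],[[-0.09,-0.34,0],[0,0,0]],[[-0.09,-0.34,0],[0,0,0]],[[-0.09,-0.34,0],[0,0,0]],[[-0.09,-0.34,0],[0,0,0]],[[-0.09,-0.34,0],[0,0,0]]]'; python3 arc.py -60 -45 -30 -15
```

```text
t: 6.35
tool_pos: [0.6436, 0.0265, 0.2261]
orientation: [3.113, 0.421, 0.0]
force: [0.8, -2.5, 3.1]
opening: 0.0005
t 6.35 ang -76.1 r 79.0 mm z 40.09 mm F [ 0.8 -2.5  3.1]
first [-0.17  -0.332  0.002]
-45.0 [-0.248 -0.244 -0.   ]
-30.0 [-0.303 -0.172 -0.   ]
-15.0 [-0.337 -0.088 -0.   ]
```

```bash
python3 -m creep '[[[-0.16,-0.32,0],[0,0,0]],[[-0.17,-0.33,0],[0,0,0]],[[-0.17,-0.33,0],[0,0,0]],[[-0.17,-0.32,0],[0,0,0]],[[-0.17,-0.32,0],[0,0,0]],[[-0.18,-0.31,0],[0,0,0]],[[0,0,0],[0,0,0]]]'; python3 arc.py -45 -30 -15 0
python3 - <<'E'
from h import *
c=read_camera("scene"); cv2.imwrite("pics/s3.png",cv2.resize(c["img"][150:280,160:300,::-1],(700,600),interpolation=cv2.INTER_CUBIC))
E
```

```text
t: 6.93
tool_pos: [0.6283, 0.0427, 0.2259]
orientation: [-3.113, -0.421, 0.001]
force: [-0.1, 1.0, 2.9]
opening: 0.0006
t 6.93 ang -59.9 r 79.7 mm z 39.95 mm F [-0.1  1.   2.9]
first [-0.243 -0.245 -0.   ]
-30.0 [-0.303 -0.172  0.   ]
-15.0 [-0.337 -0.088  0.   ]
0.0 [-0.348  0.002  0.   ]
```

View pics/s3.png

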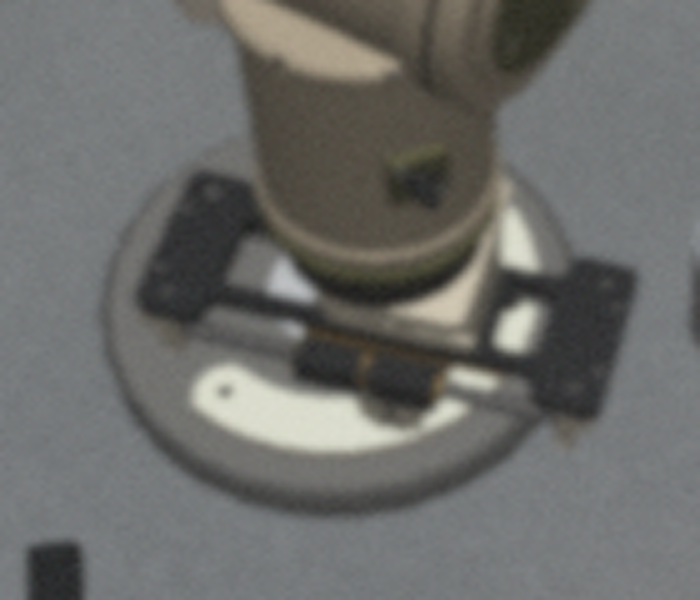

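Dot 0 at (225,391) is within about 0.6 px of its start, which the strip's sinking explains. The fingertip is over dot 1. Next is the stretch towards dot 2.

```bash
python3 -m creep '[[[-0.16,-0.16,0],[0,0,0]],[[-0.24,-0.25,0],[0,0,0]],[[-0.24,-0.25,0],[0,0,0]],[[-0.24,-0.25,0],[0,0,0]],[[-0.24,-0.25,0],[0,0,0]],[[-0.25,-0.24,0],[0,0,0]],[[-0.30,-0.19,0],[0,0,0]],[[-0.30,-0.18,0],[0,0,0]],[[-0.30,-0.17,0],[0,0,0]],[[-0.30,-0.17,0],[0,0,0]],[[-0.30,-0.17,0],[0,0,0]],[[-0.30,-0.17,0],[0,0,0]]]'; python3 arc.py -15 0 15 30
```

```text
t: 7.98
tool_pos: [0.5914, 0.0574, 0.2261]
orientation: [-3.113, -0.421, -0.0]
force: [1.4, 0.2, 3.7]
opening: 0.0005
t 7.98 ang -31.1 r 79.3 mm z 40.08 mm F [1.4 0.2 3.7]
first [-0.357 -0.108  0.002]
0.0 [-0.348  0.003 -0.   ]
15.0 [-0.336  0.093 -0.   ]
30.0 [-0.3    0.176 -0.   ]
```

```bash
python3 -m creep '[[[-0.34,-0.12,0],[0,0,0]],[[-0.34,-0.12,0],[0,0,0]],[[-0.35,-0.10,0],[0,0,0]],[[-0.35,-0.10,0],[0,0,0]],[[-0.35,-0.09,0],[0,0,0]],[[-0.35,-0.08,0],[0,0,0]],[[-0.35,-0.02,0],[0,0,0]],[[-0.35,0,0],[0,0,0]],[[-0.35,0,0],[0,0,0]],[[-0.35,0.01,0],[0,0,0]],[[-0.35,0.01,0],[0,0,0]],[[-0.34,0.02,0],[0,0,0]]]'; python3 arc.py 15 30 45 60
```

```text
t: 8.98
tool_pos: [0.5496, 0.0518, 0.226]
orientation: [-3.113, -0.421, -0.0]
force: [1.4, 0.7, 2.4]
opening: 0.0007
t 8.98 ang -0.3 r 79.4 mm z 40.04 mm F [1.4 0.7 2.4]
first [-0.343  0.083  0.   ]
30.0 [-0.3    0.176 -0.   ]
45.0 [-0.244  0.248 -0.   ]
60.0 [-0.172  0.303 -0.   ]
```

```bash
python3 -m creep '[[[-0.34,0.06,0],[0,0,0]],[[-0.34,0.07,0],[0,0,0]],[[-0.34,0.08,0],[0,0,0]],[[-0.34,0.09,0],[0,0,0]],[[-0.34,0.10,0],[0,0,0]],[[-0.33,0.11,0],[0,0,0]],[[-0.31,0.15,0],[0,0,0]],[[-0.30,0.17,0],[0,0,0]],[[-0.30,0.18,0],[0,0,0]],[[-0.30,0.18,0],[0,0,0]],[[-0.29,0.18,0],[0,0,0]],[[-0.29,0.19,0],[0,0,0]]]'; python3 arc.py 45 60 75 90
python3 - <<'E'
from h import *
c=read_camera("scene"); cv2.imwrite("pics/s4.png",cv2.resize(c["img"][150:280,160:300,::-1],(700,600),interpolation=cv2.INTER_CUBIC))
E
```

```text
t: 9.98
tool_pos: [0.517, 0.0265, 0.226]
orientation: [-3.113, -0.421, 0.0]
force: [0.9, 1.6, 3.0]
opening: 0.0004
t 9.98 ang 29.8 r 79.6 mm z 40.02 mm F [0.9 1.6 3. ]
first [-0.252  0.245  0.   ]
60.0 [-0.172  0.303 -0.   ]
75.0 [-0.088  0.337 -0.   ]
90.0 [ 0.003  0.348 -0.   ]
```

View pics/s4.png

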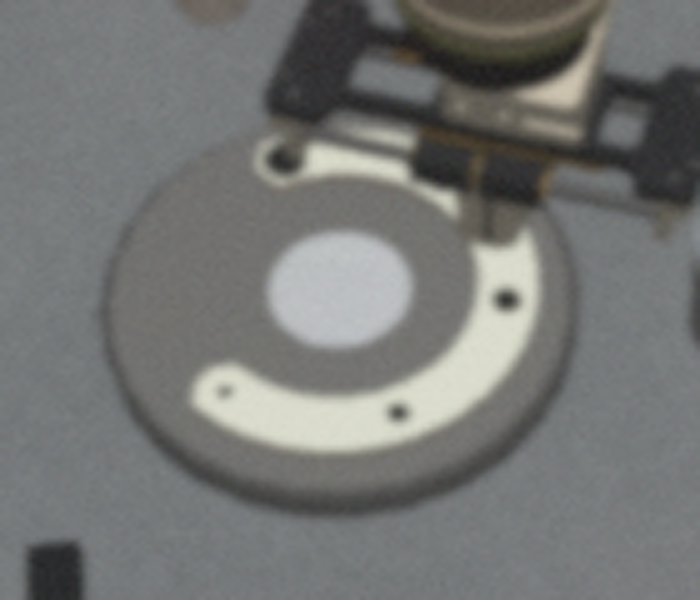

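The dots at (225,391), (398,412), (507,299) and (285,158) haven't shifted, and the fingertip is on the strip between dots 2 and 3.

```bash
python3 -m creep '[[[-0.26,0.22,0],[0,0,0]],[[-0.26,0.23,0],[0,0,0]],[[-0.25,0.24,0],[0,0,0]],[[-0.25,0.25,0],[0,0,0]],[[-0.24,0.26,0],[0,0,0]],[[-0.23,0.27,0],[0,0,0]],[[-0.19,0.29,0],[0,0,0]],[[-0.18,0.30,0],[0,0,0]],[[-0.17,0.30,0],[0,0,0]],[[-0.17,0.30,0],[0,0,0]],[[-0.16,0.31,0],[0,0,0]],[[-0.15,0.31,0],[0,0,0]]]'; python3 arc.py 75 90 105 120
```

```text
t: 11.03
tool_pos: [0.5017, -0.0119, 0.226]
orientation: [-3.113, -0.421, 0.0]
force: [0.4, 2.8, 3.8]
opening: 0.0006
t 11.03 ang 60.0 r 79.6 mm z 39.97 mm F [0.4 2.8 3.8]
first [-0.093  0.335 -0.   ]
90.0 [ 0.003  0.348 -0.   ]
105.0 [ 0.093  0.336 -0.   ]
120.0 [ 0.176  0.3   -0.   ]
```

```bash
python3 -m creep '[[[-0.12,0.33,0],[0,0,0]],[[-0.11,0.33,0],[0,0,0]],[[-0.10,0.34,0],[0,0,0]],[[-0.09,0.34,0],[0,0,0]],[[-0.08,0.34,0],[0,0,0]],[[-0.06,0.34,0],[0,0,0]],[[-0.02,0.35,0],[0,0,0]],[[-0.01,0.35,0],[0,0,0]],[[0,0.35,0],[0,0,0]],[[0.01,0.35,0],[0,0,0]],[[0.02,0.35,0],[0,0,0]],[[0.02,0.35,0],[0,0,0]]]'; python3 arc.py 105 120
```

```text
t: 12.03
tool_pos: [0.5076, -0.053, 0.226]
orientation: [-3.113, -0.421, 0.0]
force: [-1.1, 2.8, 2.6]
opening: 0.0005
t 12.03 ang 90.2 r 79.7 mm z 40.00 mm F [-1.1  2.8  2.6]
first [ 0.087  0.332 -0.   ]
120.0 [ 0.176  0.3   -0.   ]
```

```bash
python3 -m creep '[[[0.06,0.34,0],[0,0,0]],[[0.07,0.34,0],[0,0,0]],[[0.08,0.34,0],[0,0,0]],[[0.09,0.33,0],[0,0,0]],[[0.10,0.33,0],[0,0,0]],[[0.12,0.32,0],[0,0,0]],[[0.17,0.31,0],[0,0,0]],[[0.17,0.31,0],[0,0,0]],[[0.17,0.30,0],[0,0,0]],[[0.18,0.30,0],[0,0,0]],[[0.18,0.30,0],[0,0,0]],[[0.14,0.22,0],[0,0,0]]]'; python3 arc.py 120;  python3 -m creep '[[[0,0,0],[0,0,0]],[[0,0,0],[0,0,0]],[[0,0,0],[0,0,0]]]'; python3 arc.py 120
python3 - <<'E'
from h import *
c=read_camera("scene"); cv2.imwrite("pics/s5.png",cv2.resize(c["img"][150:280,160:300,::-1],(700,600),interpolation=cv2.INTER_CUBIC))
c=read_camera("scene"); cv2.imwrite("pics/s5f.png",c["img"][:,:,::-1])
E
python3 arc.py 120
```

```text
t: 13.03
tool_pos: [0.5325, -0.085, 0.226]
orientation: [3.113, 0.421, -0.0]
force: [-1.3, 1.3, 3.7]
opening: 0.0002
t 13.03 ang 119.6 r 80.0 mm z 40.03 mm F [-1.3  1.3  3.7]
first [0.005 0.008 0.   ]
t: 13.28
tool_pos: [0.5325, -0.0851, 0.2263]
orientation: [3.112, 0.421, 0.002]
force: [0.4, -2.5, 2.9]
opening: 0.0003
t 13.28 ang 119.8 r 80.0 mm z 40.34 mm F [ 0.4 -2.5  2.9]
first [0.002 0.003 0.005]
t 13.38 ang 119.8 r 79.9 mm z 40.43 mm F [ 0.4 -2.6  2.6]
first [0.002 0.005 0.007]
```

View pics/s5.png

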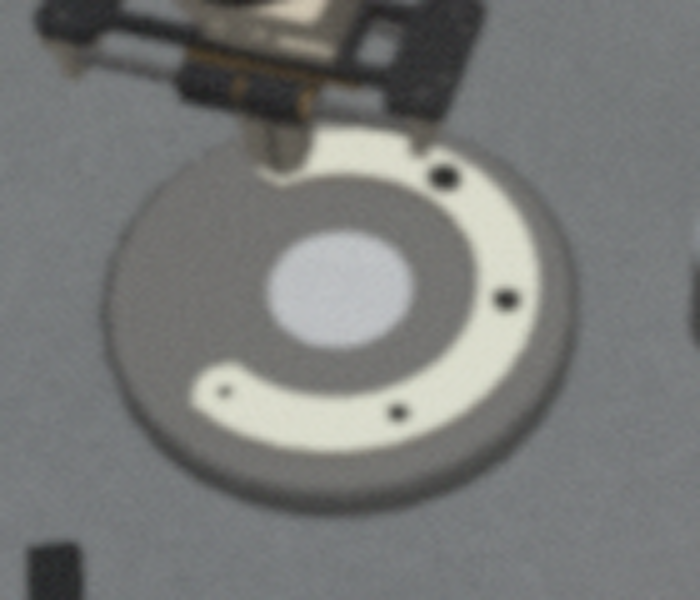

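View pics/s5f.png

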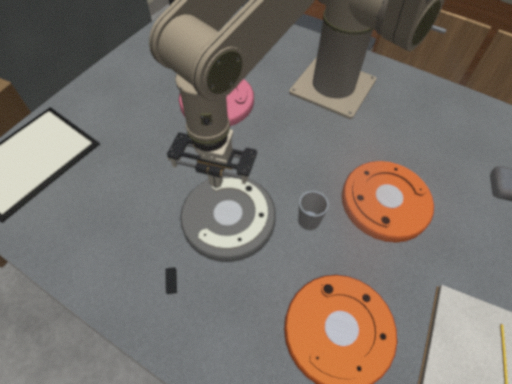

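The fingertips cover the largest dot at about (283,155) in the crop. The dimmer, pot and eraser are unchanged. I'll press 0.5 mm more for margin, let it settle, and check the paint bottle in the top view.

```bash
python3 -m creep '[[[0,0,0.03],[0,0,0]],[[0,0,0.02],[0,0,0]],[[0,0,0],[0,0,0]],[[0,0,0],[0,0,0]],[[0,0,0],[0,0,0]],[[0,0,0],[0,0,0]],[[0,0,0],[0,0,0]],[[0,0,0],[0,0,0]]]'; 
python3 - <<'E'
from h import *
c=read_camera("top"); cv2.imwrite("pics/t6.png",c["img"][:,:,::-1])
E
python3 arc.py 120
```

```text
t: 14.05
tool_pos: [0.5323, -0.0847, 0.2256]
orientation: [3.113, 0.421, 0.001]
force: [1.4, -2.8, 3.5]
opening: 0.0006
t 14.10 ang 119.4 r 79.8 mm z 39.63 mm F [ 2.6 -1.5  3. ]
first [ 0.007  0.013 -0.007]
```

View pics/t6.png

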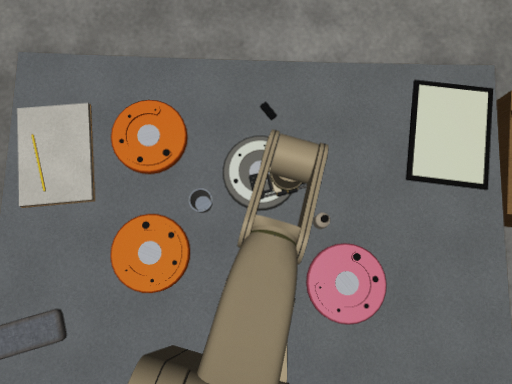

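The top view shows the paint bottle (323,219), pot (201,201) and eraser (268,110) in place and the dimmer unmoved. The press is steady at about 3 N, so I'll hand in.

```bash
python3 -c "
from plant import *; print(close_job())"; python3 arc.py
```

```text
the job is handed in; nothing more can be done
None
the job is handed in; nothing more can be done
```

I slid the closed fingertips along the grey dimmer's strip from dot 0, over dots 1, 2 and 3, to the largest dot, and handed in at about 14 s with them resting on it. No verdict was given.

- **Contact:** I read the force about every 15–30° along the slide and before handing in. It stayed between about 2.4 and 3.8 N, a press of roughly 2 mm. The fingertip stayed within about 1 mm of the strip's centre line. Between those readings, contact is inferred from the steady height.
- **Final pose:** the last reading put the fingertips 0.8 mm from the centre of dot 4, pressing about 3 N. Sideways force on the tip was up to about 3 N while holding.
- **Scene:** the last pictures showed no visible shift in the dimmer (within about 1 mm), pot, paint bottle or eraser.
- **Disagreement:** the two cameras placed the dimmer's centre about 3 mm apart, so I used a value between them. That is well inside the 10 mm allowed at each dot.

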